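# Hang the parts basket on the spring-balanced drain arm

## Robot

A 6-joint arm with a two-finger parallel gripper is mounted at the origin on the work surface. World frame = base frame: x ahead of the robot, y to its left, z up, the work surface at z = 0. Lengths are in mm, angles in rad, forces in N, time in s.
With the tool pointing down it reaches from about 275 to 1000 mm from the base axis. Payload 8.4 kg.
Tool frame: the origin (TCP) lies midway between the tips of the shut fingers; the grasp point (between the pads) lies 19 mm behind it; y points along the fingers, z is the direction in which the jaws open and shut, and the axes are right-handed (so a half turn about y gives the same grasp; the last joint's range is limited). The gripper opens to 85 mm and grips with 20 to 120 N. Pads are 22 mm wide; open, the fingers measure 114 mm over their backs; the gripper's body (76 mm by 85 mm) begins 54 mm behind the grasp point. The pads swing forward as they close: fully open they stand 13 mm farther back than shut.
Start: joints at [-1.259, 0.353, 1.633, -0, 1.155, -0.002], TCP at [192.921, -594.483, 231.281] pointing down, gripper open.
Joint ranges: [-2.63, 2.63], [-0.92, 2.1], [0.06, 2.66], [-1.3, 4.44], [0, 2.69], [-3.02, 3.02]. Speed limits (rad/s): [2.22, 2.22, 2.79, 3.14, 3.14, 3.14].

## Interface

Orientations are given as [roll, pitch, yaw] about the fixed x, y, z axes, in that order (R = Rz(yaw) Ry(pitch) Rx(roll)).
In Python, from rig import r, imaging gives the robot as it stands. The module is installed in compiled form; this text tells all that it offers.
- The arm moves only by the tool send_rows, never from a script. Its argument "series" is a list of rows, each a list of 6 numbers: the shift along the tool's x, y, z in m, then the turn, a rotation vector about the tool's x, y, z in degrees. In form: [[dx, dy, dz, ax, ay, az], ...]. A call has 1 to 8 rows; each row shifts and turns the commanded pose from where the row before left it, along the tool's axes as they then stand; what a row does not reach is not made up. A row lasts 1/10 s, in which the tool goes at most 50 mm and 8.59 degrees, less where a joint would pass 70% of its speed; a pose out of reach is approached as far as the arm can. A call is refused whole if a number of a shift passes 0.05 or a number of a turn 8.59, either way. A call with a gripper value outside its range is refused whole. "gripper" is the opening, from 0 (shut) to 1 (fully open), set as the call begins (left out, the last holds). The fingers move at their own pace and stop on an object; "squeeze" is the grip in N (left out, the last holds). Time passes only in rows, so rows that do not move let the fingers close. It gives the time, the measured TCP pose, the force and the opening at its end, in the units of the state.
- r.sense(): the state, without advancing time (a new reading comes with each control period).
- imaging.grab_frame(name): name is "side" or "top"; returns a dict with "frame" (400x640x3 uint8, red, green, blue), "depth" (400x640 float32, mm along the optical axis (not along the pixel's ray), 0 where there is no reading), "intrinsics" (3x3 intrinsics, pixels), "origin" and "rotation" of the camera in the world. Camera axes: x right, y down, z forward; pixel columns grow to the right and rows downward; lengths in mm; the calibration is good to about 2 mm. A picture is of the moment at which its call begins.
- r.sign_off(): hands the job in, once; it reports no verdict.
The state is a dict: "clock": time; "qpos": joint angles; "qvel": joint speeds; "joint_efforts": joint torques, N m; "eef_pos": TCP position; "tcp_rot": TCP orientation; "contact_force": force on the tool from outside, world axes, zero at the start; "wrist_torque": the same for the moment, N m; "opening": opening from 0.0 (shut) to 1.0 (fully open).
Only numpy, scipy, OpenCV 4.12 (cv2) and the standard library are available. Lean on these libraries where they do the work, as an engineer would, in place of code of your own. Each camera call takes 0.05 s, during which the arm holds its last target.

## Task

Lift the steel parts basket by its orange grip and hang its crossbar in the hook of the green spring arm, so that it drains over the tray. Lower it slowly with the arm as the arm sinks, without forcing it, and let go only once the arm carries the whole weight and has settled, so that the arm neither drops nor springs up when you release. Leave everything else on the bench where it is.

Things in the scene. Friction and masses are not known exactly. Their poses are not given: they have to be found in the camera images.
- basket_grip (a point): Centre (half-way up) of the basket's orange grip block, 24 (x) x 16 (y) x 48 mm high, taken from above with the fingers on its two broad faces, which look along the basket's +-y. Axes are the basket's, z up. 166 mm above the basket's underside, 36 mm above the crossbar's axis. Between block and crossbar is a 12 mm neck.
- basket_bar (a point): Middle of the axis of the basket's crossbar, under the orange block, 130 mm above the basket's underside. The crossbar is 8 mm thick and runs along the basket's y, 94 mm between the uprights; the open window below it is 86 mm wide and reaches down to the pan's rim, 94 mm below the axis. Axes are the basket's.
- basket: Steel pan 110 (x) x 86 (y) x 36 mm high, small metal parts fixed inside, with a rigid bail of 8 mm bar rising from the middle of its long sides to the crossbar and orange grip. Origin: centre of the underside, z up. Its fill, and so its weight, is unknown: about 0.24 to 0.61 kg. It stands on the bench left or right of the stand.
- hook_seat (a point): Point in the hook at the arm's free end where the crossbar's axis lies when seated; about 285 mm above the bench with the arm up. Its x axis, taken level, points from the hook back along the arm to the post, 0.21 m away; it tilts with the arm. The hook is a 10 mm bar bent into a shallow cup with sloping flanks and an upturned end. The crossbar is to lie square to the arm.
- hook_tip (a point): Top of the hook's upturned end, 18 mm outward of the seat and about 27 mm above it when the arm is up. The basket's window has to pass over this end from outside, towards the post, with the crossbar above it; then the crossbar is lowered into the cup. The arm behind the hook is 16 mm wide and 14 mm high.
- spring_arm (a joint): Spring hinge of the arm on the post, 225 mm above the bench, rad: 0 = up at its stop (unloaded, arm 16 degrees above level), grows as the hook sinks, lower stop 0.75. It yields above about 1 to 1.5 N at the hook, then sinks some 20 mm per newton, 20 to 105 mm in all by the basket's weight, on an arc of radius 220 mm. Lightly damped: let go too early or too low, it drops or springs up.
- swivel (a joint): Swing of the whole arm about the vertical post, rad, positive counter-clockwise from above; stiff by friction, stays where it is left, range -0.5 to 0.5.
- stand: Fixed green stand: plate 130 x 150 mm with a round post 28 mm thick; origin on the post's axis at the bench, at yaw 0 the arm points to -x. A shallow aluminium drip tray 200 x 220 x 18 mm lies on its arm side, centred 215 mm from the post.
- parts_bin: Blue plastic bin 110 x 90 x 50 mm, bystander, on the other side from the basket; origin at the centre of its underside.
- mallet: Bystander: white-headed mallet with wooden handle, lying; origin under its head.
- oil_bottle: Bystander: amber bottle 52 mm wide, 130 mm high; origin at the centre of its underside.
- screwdriver: Bystander: red screwdriver, lying; origin near its middle at the bench.
- bushing: Bystander: dark steel bushing, 40 mm wide, 30 mm high; origin at the centre of its underside.
- roller: Bystander: steel rod 22 mm thick, 120 mm long, lying; origin at its middle.
- pin_cup: Bystander: blue ceramic cup, 70 mm wide, 60 mm high; origin at the centre of its underside.
Things that resemble listed ones, but are neither listed nor needed, are in the scene too. Of the things shaped like the basket, the steel one is meant.

How it is judged:
By the outcome, as a careful person would: the job done as asked, in the order asked, and still so for the second after the job is handed in, with the robot touching nothing.
It also fails if it takes over 56 s, if anything falls off the work surface, if the arm or the gripper's body presses on something with over 40 N, if the wrist force passes 120 N, or if a joint passes its speed limit or range.

## Working session

There is one attempt and no reset: what is moved stays moved. The work goes in short steps, Python scripts to look and compute and a tool call to move; the robot and the scene stay as the last step left them, time stands still between calls to the robot, and variables do not carry over. Pictures are saved under pics/ and viewed, and the job is handed in when it is done.

Besides the shell and the picture viewer there is one more tool, called after "Emit:" as name(argument=value, ...) on one line, values as JSON. send_rows: Moves the arm, as the interface text tells. Its arguments: {"type":"object","properties":{"series":{"type":"array","items":{"type":"array","items":{"type":"number"}}},"gripper":{"type":"number"},"squeeze":{"type":"number"}},"required":["series"]}

```bash
mkdir -p pics
cat > h.py <<'E'
import numpy as np, cv2
from rig import r, imaging
def grab(n,tag):
    f=imaging.grab_frame(n)
    cv2.imwrite(f'pics/{tag}.png',cv2.cvtColor(f['frame'],cv2.COLOR_RGB2BGR))
    np.savez(f'pics/{tag}.npz',**f)
    return f
def pts(f):
    K=np.array(f['intrinsics']);d=f['depth'];v,u=np.mgrid[0:d.shape[0],0:d.shape[1]]
    c=np.stack([(u-K[0,2])/K[0,0]*d,(v-K[1,2])/K[1,1]*d,d],-1)
    p=c@np.array(f['rotation']).T+np.array(f['origin']); p[d==0]=np.nan
    return p
def proj(f,p):
    K=np.array(f['intrinsics']);c=np.array(f['rotation']).T@(np.array(p)-np.array(f['origin']));q=K@c;return q[:2]/q[2]
def ray(f,u,v,z):
    K=np.array(f['intrinsics']);d=np.array(f['rotation'])@np.linalg.inv(K)@np.array([u,v,1]);o=np.array(f['origin']);return o+d*(z-o[2])/d[2]
E
python3 - <<'E'
from h import *
for n in('side','top'):
    f=grab(n,n+'0');print(n,f['origin'],f['rotation'],f['intrinsics'])
print(r.sense())
E
```

```text
side [ 347.71250311 1081.68460275 1061.74282078] [-2.24003013 -0.02469716 -2.90736564] [[467.2921338    0.         323.01157491]
 [  0.         467.2921338  207.95641107]
 [  0.           0.           1.        ]]
top [ 341.56973077  -14.23402805 1629.27303052] [-2.9875356   0.01569552 -1.56244329] [[501.31311107   0.         321.65627889]
 [  0.         501.31311107 192.18280448]
 [  0.           0.           1.        ]]
{'clock': 0.1, 'qpos': array([-1.25940415e+00,  3.53573299e-01,  1.63408380e+00, -1.42410973e-05,
        1.15519399e+00, -2.41302101e-03]), 'qvel': array([ 0.00369909, -0.00044384, -0.00088349, -0.00127762,  0.00025592,
        0.00217337]), 'joint_efforts': array([-1.68671681e-04, -6.06356621e+01, -3.42820501e+01, -5.98127099e-05,
        3.92607253e-03,  1.01984409e-05]), 'eef_pos': array([ 192.77854504, -594.06430988,  230.62995958]), 'tcp_rot': array([-1.57205479e+00, -9.98488786e-06, -2.82778169e+00]), 'contact_force': array([-0.147039  , -0.35159011,  0.13125619]), 'wrist_torque': array([0.04015468, 0.01960239, 0.00769597]), 'opening': 1.0013550719910882}
```

Run:
```python
s=open('h.py').read()
s=s.replace("    cv2.imwrite","    f=dict(f); f['rotation']=Rot.from_euler('xyz',f['rotation']).as_matrix()\n    cv2.imwrite",1).replace("import numpy","from scipy.spatial.transform import Rotation as Rot\nimport numpy",1)
s+='''
def load(t):
    d=dict(np.load(f'pics/{t}.npz'))
    if d['rotation'].ndim==1: d['rotation']=Rot.from_euler('xyz',d['rotation']).as_matrix()
    return d
'''
open('h.py','w').write(s)
```

```text
(no output)
```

View pics/side0.png

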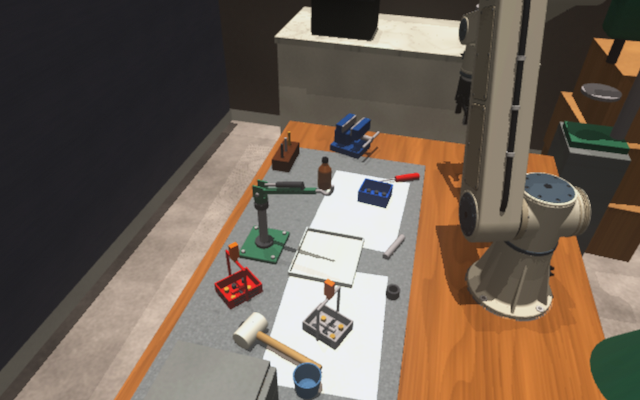

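View pics/top0.png

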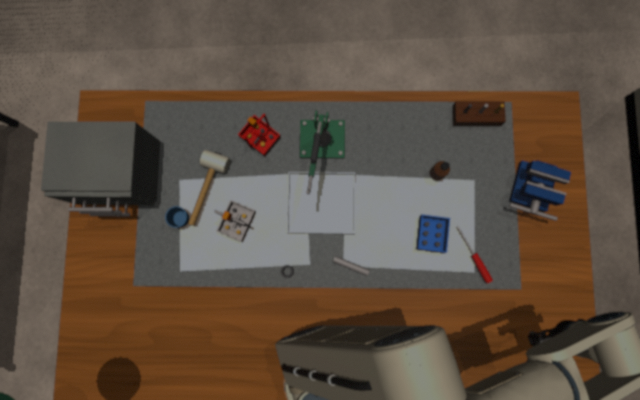

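The side view shows the steel basket around (328,315) with its orange grip at (330,288), and the red decoy at (238,285). The green arm has its hook at about (327,190). In the top view the steel basket is near (237,220) and the arm runs from (322,135) to (310,190).

Run:
```python
from h import *
s=load('side0');t=load('top0')
bgr=lambda f:cv2.cvtColor(f['frame'],cv2.COLOR_RGB2BGR)
a=cv2.resize(bgr(s)[150:350,220:380],None,fx=3,fy=3,interpolation=cv2.INTER_CUBIC)[:600]
b=cv2.resize(bgr(t)[100:260,200:360],None,fx=3.7,fy=3.7,interpolation=cv2.INTER_CUBIC)
cv2.imwrite('pics/c_s.png',a);cv2.imwrite('pics/c_t.png',b)
for n,f in(('s',s),('t',t)):
    P=pts(f);h=cv2.cvtColor(f['frame'],cv2.COLOR_RGB2HSV)
    m=(h[...,0]>5)&(h[...,0]<18)&(h[...,1]>180)&(h[...,2]>110)
    x=P[...,2];m&=(x>120)&(x<230)
    k,l,st,c=cv2.connectedComponentsWithStats(m.astype(np.uint8))
    for i in range(1,k):
        if st[i,4]>8:
            q=P[l==i];print(n,'orange',st[i],c[i],np.nanmedian(q,0),np.nanmin(q,0),np.nanmax(q,0))
    # arm points above 200
    g=(P[...,2]>205)&(P[...,2]<340)&(P[...,0]>400)&(P[...,1]>-150)&(P[...,1]<200)
    q=P[g];print(n,'arm',g.sum())
    for lo in range(400,860,20):
        w=q[(q[:,0]>=lo)&(q[:,0]<lo+20)]
        if len(w):print(lo,len(w),np.median(w,0).round(),w.min(0).round(),w.max(0).round())
```

```text
s orange [229 243   9   6  34] [232.70588235 245.29411765] [782.13904798 228.89120045 190.31631055] [772.32295155 216.89835521 184.11963763] [791.9942482  237.58477919 194.58629848]
s orange [325 280   9   6  36] [329.11111111 282.41666667] [498.22066186 293.1125222  189.73084129] [487.53265043 282.8860111  187.30091961] [508.83019207 301.17080658 193.49545838]
s arm 894
540 40 [550.  50. 299.] [543.  42. 279.] [560.  56. 314.]
560 24 [571.  46. 281.] [560.  43. 276.] [579.  51. 288.]
580 27 [593.  45. 283.] [580.  32. 272.] [599.  49. 289.]
600 47 [610.  44. 279.] [601.  28. 265.] [620.  50. 284.]
620 61 [633.  40. 276.] [620.  27. 260.] [640.  46. 297.]
640 85 [650.  39. 273.] [640.  23. 257.] [659.  46. 298.]
660 81 [669.  36. 267.] [661.  19. 249.] [680.  42. 292.]
680 81 [690.  33. 261.] [680.  17. 245.] [700.  39. 287.]
700 77 [709.  30. 256.] [700.  14. 236.] [720.  35. 281.]
720 60 [730.  25. 246.] [720.  13. 231.] [740.  33. 272.]
740 78 [753.  22. 238.] [740.  -1. 207.] [760.  37. 263.]
760 144 [769.  32. 236.] [760.  -4. 206.] [780.  41. 257.]
780 68 [785.  31. 237.] [780.
[... 457 characters left out ...]
2.]
560 28 [571.  43. 280.] [560.  38. 270.] [578.  49. 289.]
580 30 [592.  41. 281.] [581.  33. 273.] [599.  47. 286.]
600 43 [610.  38. 280.] [601.  30. 272.] [619.  47. 285.]
620 52 [633.  33. 276.] [621.  25. 262.] [640.  42. 298.]
640 46 [650.  30. 290.] [640.  22. 264.] [659.  41. 299.]
660 47 [671.  28. 284.] [661.  20. 250.] [680.  39. 291.]
680 41 [691.  25. 276.] [682.  17. 243.] [699.  34. 286.]
700 43 [710.  23. 273.] [701.  15. 243.] [719.  32. 282.]
720 29 [732.  18. 258.] [722.  13. 238.] [740.  27. 268.]
740 58 [754.  15. 238.] [740.  -1. 206.] [760.  34. 261.]
760 110 [770.  13. 232.] [760. -10. 205.] [780.  40. 257.]
780 32 [785.  16. 231.] [781.  -4. 206.] [792.  30. 258.]
```

View pics/c_s.png

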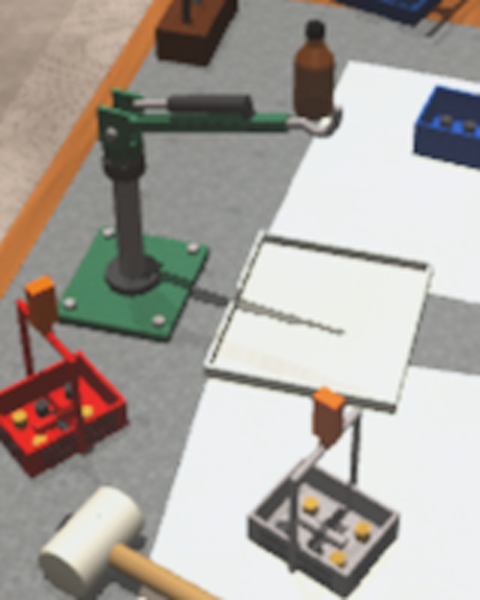

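View pics/c_t.png

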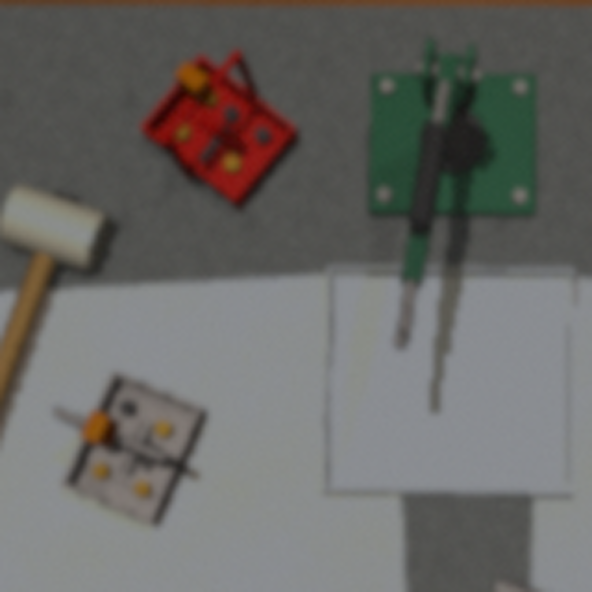

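Run:
```python
from h import *
s=load('side0');t=load('top0')
for n,f in(('s',s),('t',t)):
    P=pts(f);x,y,z=P[...,0],P[...,1],P[...,2];h=cv2.cvtColor(f['frame'],cv2.COLOR_RGB2HSV)
    def fit(m,name):
        q=P[m][:,:2].astype(np.float32);l=cv2.fitLine(q,cv2.DIST_HUBER,0,.01,.01).ravel()
        print(n,name,len(q),q.mean(0).round(1),'ang',np.degrees(np.arctan2(l[1],l[0])).round(2),'y@550',(l[3]+(550-l[2])*l[1]/l[0]).round(1),'y@765',(l[3]+(765-l[2])*l[1]/l[0]).round(1))
    green=(h[...,0]>60)&(h[...,0]<95)&(h[...,1]>100)
    box=(y>-50)&(y<90)
    # arm: green points on the bar plane
    fit(box&(z>225)&(z<330)&(x>545)&(x<745),'all')
    m=box&(x>545)&(x<720)&(z>225)&(z<330)
    tip=box&(x>535)&(x<560)&(z>300)&(z<330);print('tip',tip.sum(),np.median(P[tip],0),P[tip].max(0))
    pl=green&(z<25)&(x>650)&(x<860)&(y>-120)&(y<120)
    q=P[pl][:,:2].astype(np.float32);print('plate',cv2.minAreaRect(q))
    # basket
    b=(np.hypot(x-497,y-280)<110)
    pan=b&(z>26)&(z<45);q=P[pan][:,:2].astype(np.float32);print('pan',pan.sum(),cv2.minAreaRect(q))
    bar=b&(z>118)&(z<145);q=P[bar]
    if bar.sum()>5: fit(bar,'bar');print(q.min(0),q.max(0))
    uu=b&(z>55)&(z<145); fit(uu,'bail') 
    # tray
```

```text
s all 596 [659.7  35.3] ang -7.5 y@550 51.0 y@765 22.7
tip 19 [548.2778713   49.69567723 307.29251502] [553.08476959  53.59211354 314.29832679]
plate ((773.5938720703125, 17.3084716796875), (125.71653747558594, 146.4215087890625), 0.40103331208229065)
pan 410 ((496.8351745605469, 290.6890869140625), (100.02003479003906, 111.32923889160156), 68.29987335205078)
s bar 95 [499.  298.3] ang 67.23 y@550 421.0 y@765 933.3
[476.05393549 243.77312073 118.26482322] [518.54434743 339.16213341 143.91742144]
s bail 185 [497.5 295.1] ang 67.21 y@550 421.0 y@765 932.6
t all 382 [650.3  31.2] ang -8.46 y@550 45.9 y@765 13.9
tip 11 [546.93832868  47.28638175 308.49356413] [549.742044    50.18700331 311.84225706]
plate ((772.7233276367188, 14.022388458251953), (121.82501220703125, 140.463623046875), 0.11366622149944305)
pan 180 ((494.3322448730469, 286.80615234375), (94.9317855834961, 111.20820617675781), 66.93675994873047)
t bar 70 [493.9 285.3] ang 67.51 y@550 420.6 y@765 940.0
[473.71387242 242.0312162  122.65495938] [517.29217414 335.80607835 144.40915242]
t bail 80 [492.2 281.2] ang 67.6 y@550 421.4 y@765 943.1
```

```bash
cat >> h.py <<'E'
def st():
    s=r.sense();print('t',round(s['clock'],2),'p',s['eef_pos'].round(1),'rpy',np.degrees(s['tcp_rot']).round(2),'F',s['contact_force'].round(2),'open',round(s['opening'],3));return s
def plan(p1,zang,n,dmm=4):
    s=st();p0=s['eef_pos'];R0=Rot.from_euler('xyz',s['tcp_rot'])
    z=np.radians(zang);Z=np.array([np.cos(z),np.sin(z),0]);Y=np.array([0,0,-1.]);R1=Rot.from_matrix(np.c_[np.cross(Y,Z),Y,Z])
    w=(R1*R0.inv()).as_rotvec();p=p0.copy();R=R0
    for i in range(1,n+1):
        Rt=Rot.from_rotvec(w*i/n)*R0;pt=p0+(np.array(p1)-p0)*i/n
        d=R.inv().apply(pt-p)/1000;a=np.degrees((R.inv()*Rt).as_rotvec())
        d=d.round(dmm);a=a.round(2)
        p=p+R.apply(d)*1000;R=R*Rot.from_rotvec(np.radians(a))
        print([*(d.round(4)+0).tolist(),*(a+0).tolist()],end=',\n' if i%8 else '\n--\n')
    print('end',p.round(1),np.degrees(R.as_euler('xyz')).round(2))
E
python3 -c "
from h import *
plan([496.5,289.5,255],67.4,24,3)"
```

```text
t 0.1 p [ 192.8 -594.1  230.6] rpy [ -90.07   -0.   -162.02] F [-0.15 -0.35  0.13] open 1.001
[-0.023, -0.001, -0.031, 0.0, -5.81, 0.0],
[-0.027, -0.001, -0.029, 0.0, -5.81, -0.01],
[-0.029, -0.001, -0.025, 0.0, -5.81, 0.0],
[-0.032, -0.001, -0.023, 0.01, -5.81, -0.01],
[-0.033, -0.001, -0.019, 0.0, -5.81, 0.0],
[-0.036, -0.001, -0.016, 0.0, -5.8, 0.0],
[-0.037, -0.001, -0.012, 0.0, -5.81, -0.01],
[-0.038, -0.001, -0.009, 0.0, -5.81, 0.0]
--
[-0.039, -0.001, -0.004, 0.0, -5.81, 0.0],
[-0.039, -0.001, -0.001, 0.0, -5.81, -0.01],
[-0.039, -0.001, 0.004, 0.01, -5.81, 0.0],
[-0.038, -0.001, 0.007, 0.0, -5.81, 0.0],
[-0.037, -0.001, 0.011, 0.0, -5.81, -0.01],
[-0.036, -0.001, 0.015, 0.0, -5.81, 0.0],
[-0.034, -0.001, 0.018, 0.0, -5.81, 0.0],
[-0.033, -0.001, 0.022, 0.0, -5.81, -0.01]
--
[-0.029, -0.001, 0.025, 0.0, -5.81, 0.0],
[-0.028, -0.001, 0.028, 0.0, -5.8, -0.01],
[-0.024, -0.001, 0.031, 0.01, -5.81, 0.0],
[-0.021, -0.001, 0.032, 0.0, -5.81, 0.0],
[-0.017, -0.001, 0.035, 0.0, -5.81, -0.01],
[-0.014, -0.001, 0.036, 0.0, -5.81, 0.0],
[-0.011, -0.001, 0.038, 0.0, -5.81, 0.0],
[-0.006, -0.001, 0.038, 0.0, -5.81, -0.01]
--
end [496.4 289.2 255. ] [-90.   -0.  -22.6]
```

Emit:
send_rows(series=[[-0.023, -0.001, -0.031, 0, -5.81, 0], [-0.027, -0.001, -0.029, 0, -5.81, 0], [-0.029, -0.001, -0.025, 0, -5.81, 0], [-0.032, -0.001, -0.023, 0, -5.81, 0], [-0.033, -0.001, -0.019, 0, -5.81, 0], [-0.036, -0.001, -0.016, 0, -5.81, 0], [-0.037, -0.001, -0.012, 0, -5.81, 0], [-0.038, -0.001, -0.009, 0, -5.81, 0]], gripper=1)

```text
clock: 0.9
eef_pos: [293.9, -298.4, 239.2]
tcp_rot: [-1.571, 0.0, -2.013]
contact_force: [0.8, -0.1, -0.7]
opening: 0.996
```

Emit:
send_rows(series=[[-0.039, -0.001, -0.004, 0, -5.81, 0], [-0.039, -0.001, -0.001, 0, -5.81, 0], [-0.039, -0.001, 0.004, 0, -5.81, 0], [-0.038, -0.001, 0.007, 0, -5.81, 0], [-0.037, -0.001, 0.011, 0, -5.81, 0], [-0.036, -0.001, 0.015, 0, -5.81, 0], [-0.034, -0.001, 0.018, 0, -5.81, 0], [-0.033, -0.001, 0.022, 0, -5.81, 0]])

```text
clock: 1.7
eef_pos: [395.0, -3.4, 247.3]
tcp_rot: [-1.571, -0.0, -1.201]
contact_force: [0.3, -0.0, 0.1]
opening: 0.997
```

Emit:
send_rows(series=[[-0.029, -0.001, 0.025, 0, -5.81, 0], [-0.028, -0.001, 0.028, 0, -5.81, 0], [-0.024, -0.001, 0.031, 0, -5.81, 0], [-0.021, -0.001, 0.032, 0, -5.81, 0], [-0.017, -0.001, 0.035, 0, -5.81, 0], [-0.014, -0.001, 0.036, 0, -5.81, 0], [-0.011, -0.001, 0.038, 0, -5.81, 0], [-0.006, -0.001, 0.038, 0, -5.81, 0]])

```text
clock: 2.5
eef_pos: [496.4, 290.5, 255.0]
tcp_rot: [-1.571, 0.0, -0.39]
contact_force: [0.8, -0.5, -0.1]
opening: 1.001
```

Emit:
send_rows(series=[[0, 0, 0, 0, 0, 0], [0, 0, 0, 0, 0, 0], [0, 0, 0, 0, 0, 0]])

```text
clock: 2.8
eef_pos: [495.8, 288.0, 254.9]
tcp_rot: [-1.572, 0.001, -0.395]
contact_force: [-0.9, 0.0, -0.6]
opening: 1.002
```

Run:
```python
from h import *
s=grab('side','side1');t=grab('top','top1')
bgr=lambda f:cv2.cvtColor(f['frame'],cv2.COLOR_RGB2BGR)
a=cv2.resize(bgr(s)[200:350,260:400],None,fx=3,fy=3)
b=cv2.resize(bgr(t)[150:300,170:310],None,fx=3,fy=3)
cv2.imwrite('pics/c1.png',np.hstack([a,b][:2]))
```

```text
(no output)
```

View pics/c1.png

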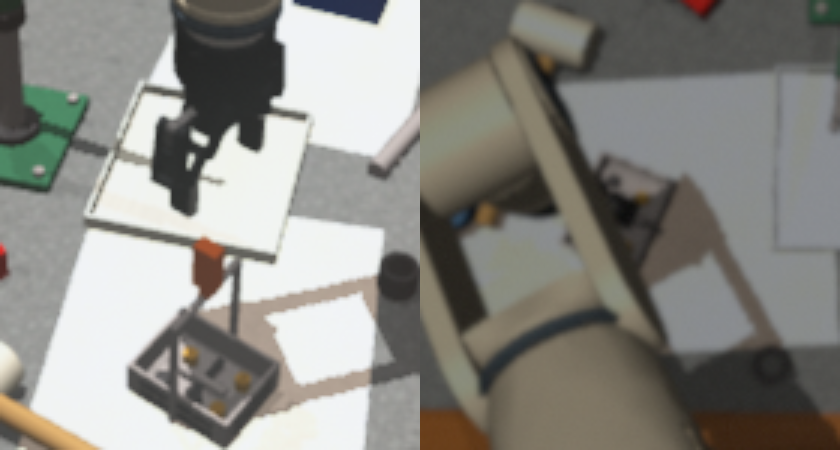

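The side crop shows the open fingers straddling the orange block along the bar direction. In the top view the arm hides the block. I'll descend 103 mm and grip.

Emit:
send_rows(series=[[0, 0.02, 0.001, 0, 0, 0], [0, 0.02, 0, 0, 0, 0], [0, 0.02, 0, 0, 0, 0], [0, 0.02, 0, 0, 0, 0], [0, 0.015, 0, 0, 0, 0], [0, 0.008, 0, 0, 0, 0], [0, 0, 0, 0, 0, 0]])

```text
clock: 3.6
eef_pos: [496.2, 288.9, 151.6]
tcp_rot: [-1.572, 0.001, -0.395]
contact_force: [-1.3, 0.0, 0.7]
opening: 0.999
```

Emit:
send_rows(series=[[0, 0, 0, 0, 0, 0], [0, 0, 0, 0, 0, 0], [0, 0, 0, 0, 0, 0], [0, 0, 0, 0, 0, 0], [0, 0, 0, 0, 0, 0], [0, 0, 0, 0, 0, 0], [0, 0, 0, 0, 0, 0], [0, 0, 0, 0, 0, 0]], gripper=0, squeeze=50)

```text
clock: 4.4
eef_pos: [496.9, 290.0, 152.5]
tcp_rot: [-1.57, -0.0, -0.394]
contact_force: [-0.1, 1.1, 1.0]
opening: 0.182
```

Emit:
send_rows(series=[[0, -0.005, 0, 0, 0, 0], [0, -0.01, 0, 0, 0, 0], [0, -0.015, 0, 0, 0, 0], [0, -0.01, 0, 0, 0, 0], [0, 0, 0, 0, 0, 0], [0, 0, 0, 0, 0, 0], [0, 0, 0, 0, 0, 0]])

```text
clock: 5.1
eef_pos: [496.3, 289.6, 191.7]
tcp_rot: [-1.572, 0.001, -0.394]
contact_force: [0.5, 0.3, -3.0]
opening: 0.178
```

Run:
```python
from h import *
st()
s=grab('side','side2');st()
bgr=lambda f:cv2.cvtColor(f['frame'],cv2.COLOR_RGB2BGR)
cv2.imwrite('pics/c2.png',cv2.resize(bgr(s)[150:350,220:420],None,fx=3,fy=3))
```

```text
t 5.1 p [496.3 289.6 191.7] rpy [-9.005e+01  3.000e-02 -2.258e+01] F [ 0.54  0.34 -2.95] open 0.178
t 5.15 p [496.3 289.6 191.6] rpy [-9.005e+01  4.000e-02 -2.258e+01] F [-0.42  1.3  -2.7 ] open 0.18
```

View pics/c2.png

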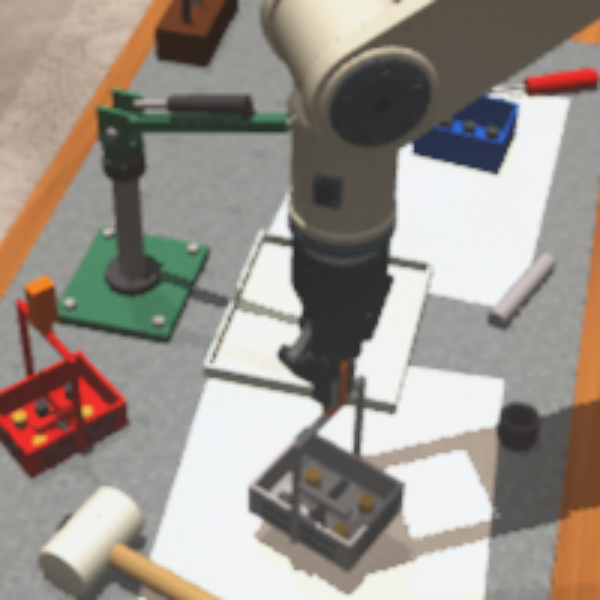

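The basket is held level, about 40 mm off the bench. I'll raise it, then move to a point 100 mm outside the seat.

Emit:
send_rows(series=[[0, -0.01, 0, 0, 0, 0], [0, -0.02, 0, 0, 0, 0], [0, -0.025, 0, 0, 0, 0], [0, -0.025, 0, 0, 0, 0], [0, -0.025, 0, 0, 0, 0], [0, -0.025, 0, 0, 0, 0], [0, -0.02, 0, 0, 0, 0], [0, -0.01, 0, 0, 0, 0]])

```text
clock: 5.95
eef_pos: [497.3, 290.1, 354.7]
tcp_rot: [-1.569, -0.002, -0.394]
contact_force: [1.1, 0.3, -2.4]
opening: 0.179
```

```bash
python3 -c "
from h import *
plan([466,59.8,352],81.8,16,3)"
```

```text
t 5.95 p [497.3 290.1 354.7] rpy [-89.88  -0.09 -22.58] F [ 1.11  0.28 -2.39] open 0.179
[0.004, 0.0, -0.014, -0.01, -0.9, 0.01],
[0.003, 0.0, -0.014, 0.0, -0.9, 0.0],
[0.004, 0.0, -0.014, -0.01, -0.9, 0.01],
[0.003, 0.001, -0.014, -0.01, -0.9, 0.01],
[0.002, 0.0, -0.015, 0.0, -0.89, 0.0],
[0.003, 0.0, -0.014, -0.01, -0.9, 0.01],
[0.002, 0.0, -0.014, -0.01, -0.9, 0.01],
[0.003, 0.0, -0.015, -0.01, -0.9, 0.01]
--
[0.001, 0.0, -0.014, 0.0, -0.9, 0.0],
[0.002, 0.001, -0.015, -0.01, -0.9, 0.01],
[0.002, 0.0, -0.014, -0.01, -0.9, 0.01],
[0.001, 0.0, -0.014, 0.0, -0.9, 0.0],
[0.001, 0.0, -0.015, -0.01, -0.9, 0.01],
[0.001, 0.0, -0.014, -0.01, -0.9, 0.01],
[0.0, 0.0, -0.015, 0.0, -0.89, 0.0],
[0.001, 0.0, -0.014, -0.01, -0.9, 0.01]
--
end [466.4  60.2 352.5] [-90.   -0.   -8.2]
```

Emit:
send_rows(series=[[0.004, 0, -0.012, 0, -0.9, 0], [0.003, 0, -0.014, 0, -0.9, 0], [0.004, 0, -0.014, 0, -0.9, 0], [0.003, 0, -0.014, 0, -0.9, 0], [0.002, 0, -0.015, 0, -0.9, 0], [0.003, 0, -0.014, 0, -0.9, 0], [0.002, 0, -0.014, 0, -0.9, 0], [0.003, 0, -0.015, 0, -0.9, 0]])

```text
clock: 6.75
eef_pos: [481.7, 175.5, 351.8]
tcp_rot: [-1.571, 0.001, -0.268]
contact_force: [0.6, -0.4, -2.2]
opening: 0.181
```

Emit:
send_rows(series=[[0.001, 0, -0.014, 0, -0.9, 0], [0.002, 0, -0.015, 0, -0.9, 0], [0.002, 0, -0.014, 0, -0.9, 0], [0.001, 0, -0.015, 0, -0.9, 0], [0.001, 0, -0.015, 0, -0.9, 0], [0.001, 0, -0.014, 0, -0.9, 0], [0, 0, -0.015, 0, -0.9, 0], [0.001, 0, -0.014, 0, -0.9, 0]])

```text
clock: 7.55
eef_pos: [465.9, 60.1, 351.9]
tcp_rot: [-1.571, 0.001, -0.142]
contact_force: [-0.1, 0.4, -2.6]
opening: 0.182
```

Emit:
send_rows(series=[[0, 0, 0, 0, 0, 0], [0, 0, 0, 0, 0, 0], [0, 0, 0, 0, 0, 0]])

```text
clock: 7.85
eef_pos: [466.4, 61.2, 352.1]
tcp_rot: [-1.571, 0.0, -0.143]
contact_force: [0.1, 0.6, -3.0]
opening: 0.182
```

Run:
```python
from h import *
st()
s=grab('side','side3');t=grab('top','top3');st()
bgr=lambda f:cv2.cvtColor(f['frame'],cv2.COLOR_RGB2BGR)
a=cv2.resize(bgr(s)[120:270,240:400],None,fx=3.7,fy=3.7,interpolation=cv2.INTER_CUBIC)
cv2.imwrite('pics/c3.png',a)
cv2.imwrite('pics/c3t.png',cv2.resize(bgr(t)[100:250,230:390],None,fx=3.7,fy=3.7,interpolation=cv2.INTER_CUBIC))
```

```text
t 7.85 p [466.4  61.2 352.1] rpy [-8.999e+01  2.000e-02 -8.190e+00] F [ 0.09  0.62 -2.97] open 0.182
t 7.95 p [466.5  61.3 352.2] rpy [-8.999e+01  1.000e-02 -8.160e+00] F [-0.59  0.2  -2.68] open 0.181
```

View pics/c3.png

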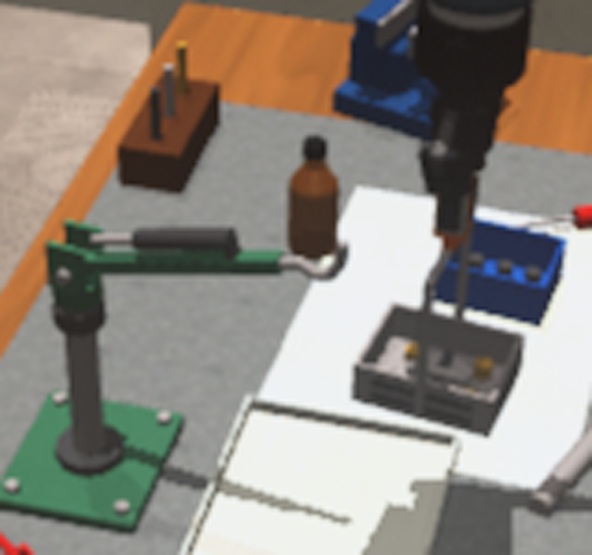

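View pics/c3t.png

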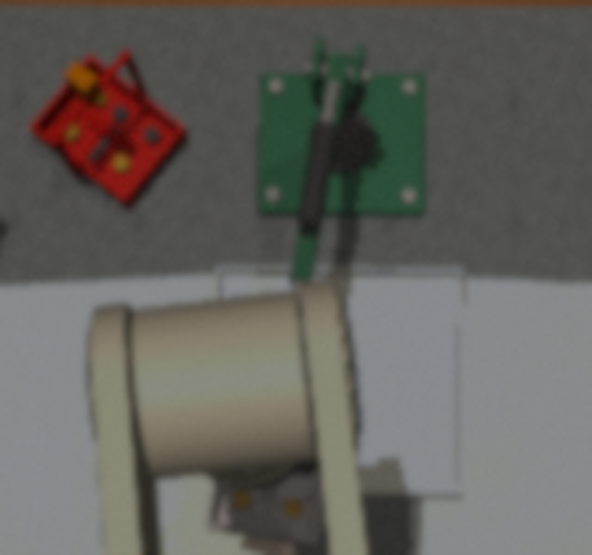

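The hook is at crop (335,255). The basket hangs level to its right, with its crossbar outside and above the hook's end. Next I'll take the basket position and the tip from this same camera.

Run:
```python
from h import *
s=load('side3');P=pts(s);x,y,z=P[...,0],P[...,1],P[...,2]
b=(np.hypot(x-466,y-60)<85)
pan=b&(z>195)&(z<250);q=P[pan][:,:2].astype(np.float32);print('pan',cv2.minAreaRect(q),np.percentile(P[pan][:,2],[1,50,99]))
rim=b&(z>228)&(z<245);q=P[rim][:,:2].astype(np.float32);print('rim',cv2.minAreaRect(q))
bar=b&(z>255)&(z<340);q=P[bar];l=cv2.fitLine(q[:,:2].astype(np.float32),cv2.DIST_HUBER,0,.01,.01).ravel()
print('bail',len(q),q.mean(0),np.degrees(np.arctan2(l[1],l[0])),l)
tip=(y>20)&(y<80)&(x>535)&(x<560)&(z>300)&(z<330);print(P[tip].mean(0),P[tip].max(0),P[tip].min(0))
hk=(y>20)&(y<80)&(x>535)&(x<600)&(z>265)&(z<330)
c=np.array([773.,17,0]);u=np.array([-np.cos(np.radians(8)),np.sin(np.radians(8))])
q=P[hk];a=(q[:,:2]-c[:2])@u
o=np.argsort(a)
for i in o[::4]:print(a[i].round(),q[i].round(),end=' ')
```

```text
pan ((465.9951171875, 64.61724853515625), (100.69014739990234, 111.82427978515625), 81.06217956542969) [201.38776549 218.87926615 243.0676384 ]
rim ((466.4039611816406, 64.6300048828125), (100.54286193847656, 110.8622055053711), 82.41197204589844)
bail 184 [475.49449373  72.08388393 302.50290303] 81.545746 [1.4701962e-01 9.8913360e-01 4.6745773e+02 7.4352753e+01]
[548.13795155  49.79408513 308.27187417] [552.93390242  55.73720689 315.77418746] [543.86176164  43.91808192 300.9140833 ]
174.0 [599.  32. 284.] 176.0 [599.  43. 274.] 178.0 [596.  42. 277.] 181.0 [593.  42. 285.] 185.0 [590.  43. 283.] 189.0 [587.  46. 286.] 193.0 [582.  44. 288.] 196.0 [579.  43. 288.] 199.0 [575.  45. 283.] 202.0 [573.  42. 282.] 205.0 [570.  43. 280.] 208.0 [568.  52. 279.] 212.0 [563.  48. 281.] 215.0 [560.  48. 278.] 220.0 [556.  53. 282.] 222.0 [554.  52. 292.] 223.0 [552.  49. 305.] 224.0 [551.  50. 284.] 225.0 [550.  47. 310.] 227.0 [548.  51. 293.] 228.0 [547.  49. 316.] 229.0 [545.  42. 297.] 230.0 [546.  54. 312.]
```

Emit:
send_rows(series=[[0.006, 0, -0.0025, 0, 0, 0], [0.012, 0, 0, 0, 0, 0], [0.015, 0, 0, 0, 0, 0], [0.015, 0, 0, 0, 0, 0], [0.015, 0, 0, 0, 0, 0], [0.015, 0, 0, 0, 0, 0], [0.012, 0, 0, 0, 0, 0], [0.008, 0, 0, 0, 0, 0]])

```text
clock: 8.75
eef_pos: [564.4, 44.1, 352.0]
tcp_rot: [-1.571, 0.0, -0.143]
contact_force: [0.7, 0.5, -2.9]
opening: 0.179
```

Emit:
send_rows(series=[[0.003, 0, 0, 0, 0, 0], [0, 0, 0, 0, 0, 0], [0, 0, 0, 0, 0, 0], [0, 0, 0, 0, 0, 0]])

```text
clock: 9.15
eef_pos: [565.6, 44.0, 352.4]
tcp_rot: [-1.571, -0.0, -0.143]
contact_force: [0.7, -0.0, -3.4]
opening: 0.18
```

```bash
cat > look.py <<'E'
from h import *
import sys
st();s=grab('side',sys.argv[1]);st()
cv2.imwrite(f'pics/c_{sys.argv[1]}.png',cv2.resize(cv2.cvtColor(s['frame'],cv2.COLOR_RGB2BGR)[150:280,240:390],None,fx=4.5,fy=4.5,interpolation=cv2.INTER_CUBIC))
E
python3 look.py side4
```

```text
t 9.15 p [565.6  44.  352.4] rpy [-90.    -0.    -8.17] F [ 0.74 -0.05 -3.38] open 0.18
t 9.2 p [565.7  44.1 352.5] rpy [-8.999e+01 -1.000e-02 -8.170e+00] F [ 0.41  0.12 -2.54] open 0.185
```

View pics/c_side4.png

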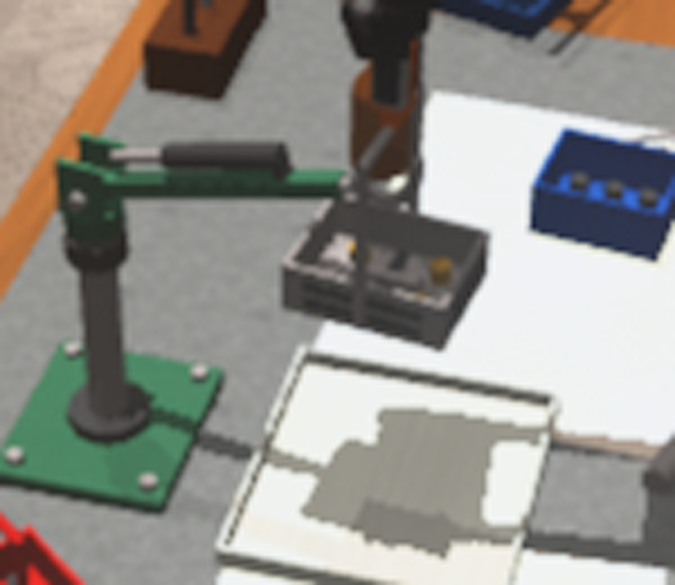

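The crossbar is above the cup, with the arm running through the window between the uprights. I'll lower to just above the seat.

Emit:
send_rows(series=[[0, 0.006, 0, 0, 0, 0], [0, 0.008, 0, 0, 0, 0], [0, 0.008, 0, 0, 0, 0], [0, 0.007, 0, 0, 0, 0], [0, 0.005, 0, 0, 0, 0], [0, 0.003, 0, 0, 0, 0], [0, 0, 0, 0, 0, 0]])

```text
clock: 9.9
eef_pos: [565.9, 43.9, 314.8]
tcp_rot: [-1.571, 0.001, -0.143]
contact_force: [-0.7, 0.2, -2.6]
opening: 0.186
```

```bash
python3 look.py side5
```

```text
t 9.9 p [565.9  43.9 314.8] rpy [-9.001e+01  4.000e-02 -8.180e+00] F [-0.68  0.24 -2.61] open 0.186
t 9.95 p [566.1  43.9 315.2] rpy [-9.00e+01  1.00e-02 -8.18e+00] F [ 0.3  -0.46 -3.22] open 0.183
```

View pics/c_side5.png

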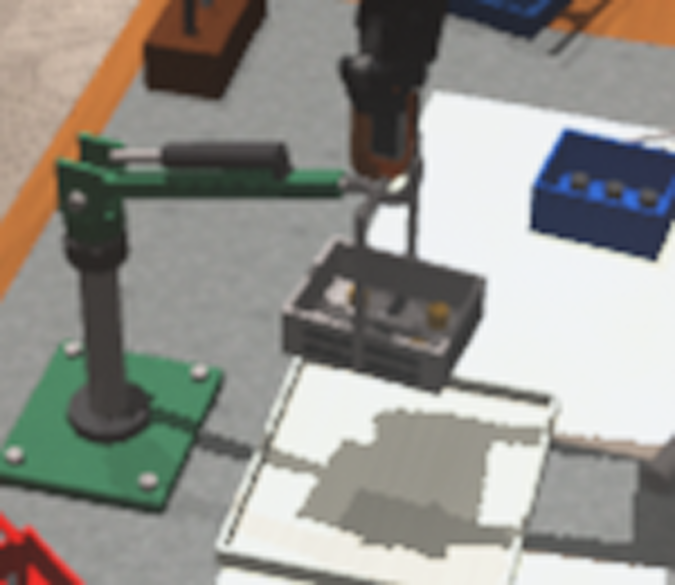

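The bar is inside the hook about 8 mm above the seat, and still free: force is unchanged at about -2.9 N. I'll lower slowly to contact.

Emit:
send_rows(series=[[0, 0.002, 0, 0, 0, 0], [0, 0.002, 0, 0, 0, 0], [0, 0.002, 0, 0, 0, 0], [0, 0, 0, 0, 0, 0]])

```text
clock: 10.35
eef_pos: [565.9, 43.9, 309.0]
tcp_rot: [-1.571, 0.0, -0.143]
contact_force: [0.1, -0.3, -2.8]
opening: 0.179
```

Emit:
send_rows(series=[[0, 0.002, 0, 0, 0, 0], [0, 0.002, 0, 0, 0, 0], [0, 0, 0, 0, 0, 0]])

```text
clock: 10.65
eef_pos: [566.1, 44.0, 305.1]
tcp_rot: [-1.571, -0.0, -0.143]
contact_force: [0.3, -0.2, -2.2]
opening: 0.183
```

Emit:
send_rows(series=[[0, 0.002, 0, 0, 0, 0], [0, 0.002, 0, 0, 0, 0], [0, 0, 0, 0, 0, 0]])

```text
clock: 10.95
eef_pos: [566.1, 43.9, 301.0]
tcp_rot: [-1.571, 0.0, -0.143]
contact_force: [0.2, 0.8, -1.7]
opening: 0.18
```

Emit:
send_rows(series=[[-0.001, 0.002, 0, 0, 0, 0], [-0.001, 0.002, 0, 0, 0, 0], [-0.001, 0.002, 0, 0, 0, 0], [0, 0, 0, 0, 0, 0]])

```text
clock: 11.35
eef_pos: [562.9, 44.4, 295.0]
tcp_rot: [-1.571, 0.0, -0.143]
contact_force: [-0.0, 0.3, -1.4]
opening: 0.188
```

```bash
python3 look.py side6
```

```text
t 11.35 p [562.9  44.4 295. ] rpy [-9.00e+01  2.00e-02 -8.18e+00] F [-0.04  0.26 -1.37] open 0.188
t 11.4 p [562.9  44.4 295.1] rpy [-9.00e+01  2.00e-02 -8.18e+00] F [ 1.3   0.04 -1.2 ] open 0.177
```

View pics/c_side6.png

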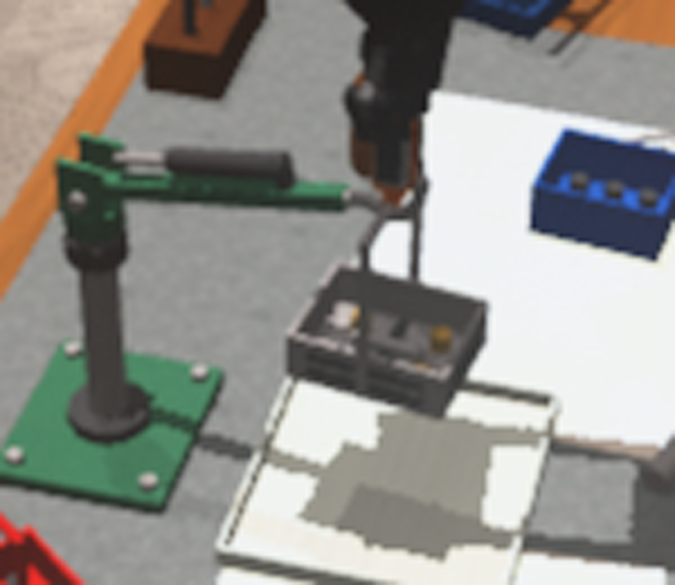

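The arm is sinking with the basket and the bar is in the cup. About 1.3 N is left on my side, so I'll keep following the arc.

Emit:
send_rows(series=[[-0.0004, 0.002, 0, 0, 0, 0], [-0.0004, 0.002, 0, 0, 0, 0], [-0.0004, 0.002, 0, 0, 0, 0], [-0.0004, 0.002, 0, 0, 0, 0], [-0.0004, 0.002, 0, 0, 0, 0], [0, 0, 0, 0, 0, 0]])

```text
clock: 12.0
eef_pos: [561.1, 44.7, 285.0]
tcp_rot: [-1.571, 0.0, -0.143]
contact_force: [0.6, -0.4, 0.1]
opening: 0.178
```

Emit:
send_rows(series=[[-0.0003, 0.002, 0, 0, 0, 0], [-0.0003, 0.002, 0, 0, 0, 0], [-0.0003, 0.002, 0, 0, 0, 0], [0, 0, 0, 0, 0, 0]])

```text
clock: 12.4
eef_pos: [560.2, 44.8, 279.0]
tcp_rot: [-1.571, 0.0, -0.143]
contact_force: [0.8, -0.6, -0.5]
opening: 0.182
```

Run:
```python
from h import *
F=[]
for i in range(10):
    imaging.grab_frame('side');F.append(r.sense()['contact_force'])
F=np.array(F);print(F.mean(0),F.std(0));st()
```

```text
[ 0.62331486 -0.48533982 -0.16184818] [0.47136733 0.43556962 0.35587528]
t 12.9 p [560.3  44.8 279.3] rpy [-9.00e+01 -1.00e-02 -8.18e+00] F [ 0.98 -0.28 -0.05] open 0.178
```

Averaged Fz is -0.16 ± 0.1 N, so it's close to balance. I'll step past that point to find the zero crossing.

Emit:
send_rows(series=[[0, 0.002, 0, 0, 0, 0], [0, 0.002, 0, 0, 0, 0], [0, 0, 0, 0, 0, 0], [0, 0, 0, 0, 0, 0]])

```text
clock: 13.3
eef_pos: [560.0, 44.8, 275.1]
tcp_rot: [-1.571, 0.001, -0.143]
contact_force: [-0.7, -0.2, 0.1]
opening: 0.182
```

```bash
cat > avg.py <<'E'
from h import *
import sys
n=int(sys.argv[1]);F=[]
for i in range(n):
    imaging.grab_frame('side');F.append(r.sense()['contact_force'])
F=np.array(F);print(F.mean(0),F.std(0)/n**.5);st()
E
python3 avg.py 20
```

```text
[-1.21905701  0.06369356  0.10340004] [0.08927283 0.13887904 0.1204133 ]
t 14.3 p [560.2  44.8 275.3] rpy [-90.    -0.    -8.18] F [-1.56 -0.83  1.13] open 0.178
```

Emit:
send_rows(series=[[-0.0007, 0, 0, 0, 0, 0], [0, 0, 0, 0, 0, 0], [0, 0, 0, 0, 0, 0]])

```text
clock: 14.6
eef_pos: [559.9, 44.8, 275.5]
tcp_rot: [-1.571, -0.001, -0.143]
contact_force: [0.7, -0.6, 0.5]
opening: 0.178
```

```bash
python3 avg.py 20; python3 look.py side7
```

```text
[ 1.72152991 -0.37632918 -0.13458509] [0.08630005 0.13066447 0.09924516]
t 15.6 p [559.6  44.9 275.3] rpy [-90.    -0.    -8.18] F [ 1.54  0.05 -0.45] open 0.182
t 15.6 p [559.6  44.9 275.3] rpy [-90.    -0.    -8.18] F [ 1.54  0.05 -0.45] open 0.182
t 15.65 p [559.5  44.9 275.3] rpy [-90.    -0.    -8.18] F [ 1.36 -0.01 -1.13] open 0.178
```

View pics/c_side7.png

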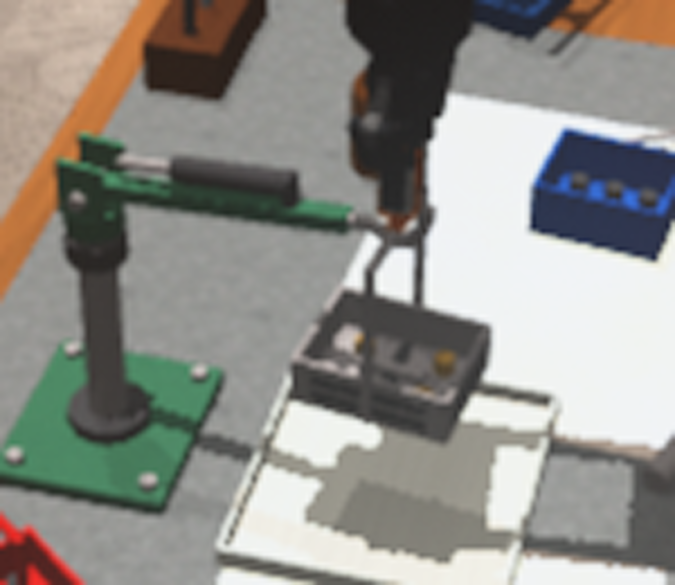

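Emit:
send_rows(series=[[0.0004, 0, 0, 0, 0, 0], [0, 0, 0, 0, 0, 0], [0, 0, 0, 0, 0, 0]])

```text
clock: 15.95
eef_pos: [559.7, 44.8, 275.2]
tcp_rot: [-1.571, 0.001, -0.143]
contact_force: [0.7, -0.4, -0.4]
opening: 0.179
```

```bash
python3 avg.py 50
```

```text
[-0.93171365  0.32811361  0.16352221] [0.10232983 0.07617526 0.06144128]
t 18.45 p [559.9  44.8 275.3] rpy [-90.    -0.    -8.18] F [-1.15  0.65 -0.06] open 0.182
```

Emit:
send_rows(series=[[-0.0002, -0.001, 0, 0, 0, 0], [0, 0, 0, 0, 0, 0], [0, 0, 0, 0, 0, 0]])

```text
clock: 18.75
eef_pos: [559.9, 44.8, 276.4]
tcp_rot: [-1.571, -0.001, -0.143]
contact_force: [-0.2, -0.8, 0.1]
opening: 0.181
```

```bash
python3 avg.py 40
```

```text
[ 0.94599734 -0.11338044  0.03709455] [0.08520734 0.07611284 0.07259789]
t 20.75 p [559.7  44.8 276.3] rpy [-90.     0.    -8.18] F [ 1.72 -0.58 -0.04] open 0.18
```

Balanced: Fz is 0.04 ± 0.07 N. I'll open the fingers just a crack first.

Emit:
send_rows(series=[[0, 0, 0, 0, 0, 0], [0, 0, 0, 0, 0, 0], [0, 0, 0, 0, 0, 0]], gripper=0.3, squeeze=20)

```text
clock: 21.05
eef_pos: [559.5, 44.9, 276.2]
tcp_rot: [-1.571, 0.001, -0.143]
contact_force: [0.1, -0.1, -0.6]
opening: 0.299
```

```bash
cat > cmp.py <<'E'
from h import *
import sys
# arm/bail heights + residual between frames
for t in sys.argv[1:]:
    f=load(t);P=pts(f);x,y,z=P[...,0],P[...,1],P[...,2]
    h=cv2.cvtColor(f['frame'],cv2.COLOR_RGB2HSV);g=(h[...,0]>60)&(h[...,0]<95)&(h[...,1]>100)
    out=[]
    for lo in(590,610,630):
        m=g&(x>lo)&(x<lo+20)&(y>10)&(y<70)&(z>205)&(z<330);out.append((m.sum(),np.median(z[m]).round(1) if m.any() else None))
    pan=(x>490)&(x<640)&(y>-30)&(y<130)&(z>118)&(z<205);q=P[pan]
    print(t,out,'pan',q.mean(0).round(2),cv2.minAreaRect(q[:,:2].astype(np.float32)))
E
python3 look.py side8; python3 look.py side9; python3 cmp.py side7 side8 side9
```

```text
t 21.05 p [559.5  44.9 276.2] rpy [-9.00e+01  3.00e-02 -8.18e+00] F [ 0.05 -0.08 -0.59] open 0.299
t 21.1 p [559.6  44.9 276.2] rpy [-9.00e+01  2.00e-02 -8.18e+00] F [-0.04 -0.03 -0.21] open 0.299
t 21.1 p [559.6  44.9 276.2] rpy [-9.00e+01  2.00e-02 -8.18e+00] F [-0.04 -0.03 -0.21] open 0.299
t 21.15 p [559.6  44.9 276.2] rpy [-9.00e+01  2.00e-02 -8.18e+00] F [-0.07 -0.55 -0.25] open 0.299
side7 [(np.int64(11), np.float64(257.8)), (np.int64(14), np.float64(254.9)), (np.int64(0), None)] pan [558.22  46.36 145.26] ((558.9050903320312, 46.590179443359375), (103.51651763916016, 111.88514709472656), 81.1877212524414)
side8 [(np.int64(12), np.float64(258.1)), (np.int64(12), np.float64(255.9)), (np.int64(0), None)] pan [558.05  47.12 146.98] ((559.0955810546875, 46.91542053222656), (105.22258758544922, 113.0386734008789), 83.0477066040039)
side9 [(np.int64(12), np.float64(259.4)), (np.int64(13), np.float64(255.4)), (np.int64(0), None)] pan [558.01  46.89 146.95] ((558.7130737304688, 48.49053192138672), (103.79573059082031, 112.79581451416016), 82.76859283447266)
```

View pics/c_side9.png

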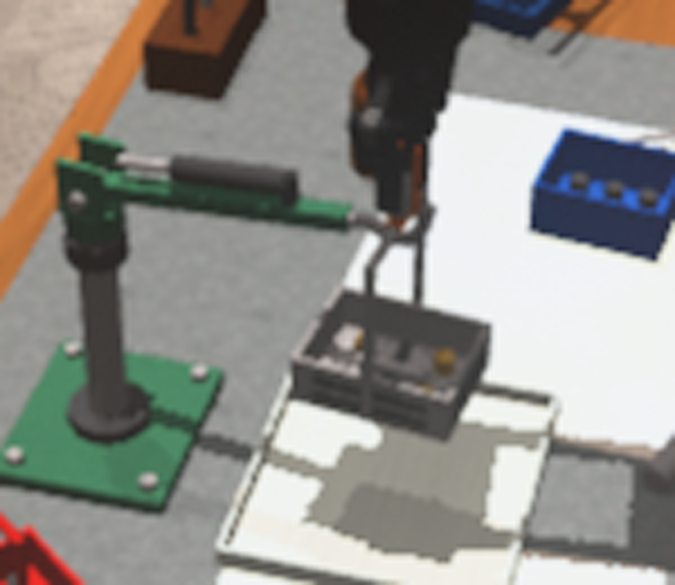

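The arm hasn't visibly moved with the fingers free. I'll open wider and withdraw straight up.

Emit:
send_rows(series=[[0, 0, 0, 0, 0, 0], [0, 0, 0, 0, 0, 0], [0, 0, 0, 0, 0, 0], [0, -0.003, 0, 0, 0, 0], [0, -0.01, 0, 0, 0, 0], [0, -0.015, 0, 0, 0, 0], [0, -0.02, 0, 0, 0, 0], [0, -0.02, 0, 0, 0, 0]], gripper=0.6)

```text
clock: 21.95
eef_pos: [559.7, 44.9, 345.8]
tcp_rot: [-1.571, -0.0, -0.143]
contact_force: [0.7, -0.0, 0.4]
opening: 0.605
```

Emit:
send_rows(series=[[0, -0.025, 0, 0, 0, 0], [0, -0.025, 0, 0, 0, 0], [0, -0.025, 0, 0, 0, 0], [-0.02, -0.02, 0, 0, 0, 0], [-0.03, 0, 0, 0, 0, 0], [-0.03, 0, 0, 0, 0, 0], [-0.03, 0, 0, 0, 0, 0], [-0.03, 0, 0, 0, 0, 0]])

```text
clock: 22.75
eef_pos: [419.9, 64.8, 440.2]
tcp_rot: [-1.57, -0.001, -0.143]
contact_force: [-0.5, 0.5, 0.2]
opening: 0.6
```

Emit:
send_rows(series=[[0, 0, 0, 0, 0, 0], [0, 0, 0, 0, 0, 0], [0, 0, 0, 0, 0, 0]])

```text
clock: 23.05
eef_pos: [422.0, 64.7, 439.8]
tcp_rot: [-1.571, -0.001, -0.143]
contact_force: [-0.1, 1.1, 0.4]
opening: 0.6
```

```bash
python3 look.py side10; python3 -c "
from h import *
import time
for i in range(14): imaging.grab_frame('side')
grab('top','top11')"; python3 look.py side11; python3 cmp.py side9 side10 side11
```

```text
t 23.05 p [422.   64.7 439.8] rpy [-8.999e+01 -6.000e-02 -8.190e+00] F [-0.06  1.14  0.4 ] open 0.6
t 23.1 p [422.   64.7 439.5] rpy [-9.00e+01 -2.00e-02 -8.19e+00] F [ 0.03  0.2  -0.4 ] open 0.603
t 23.85 p [421.1  64.8 439.3] rpy [-90.    -0.    -8.18] F [ 0.41 -0.29  0.24] open 0.602
t 23.9 p [421.1  64.8 439.3] rpy [-90.    -0.    -8.18] F [0.4  0.35 0.31] open 0.6
side9 [(np.int64(12), np.float64(259.4)), (np.int64(13), np.float64(255.4)), (np.int64(0), None)] pan [558.01  46.89 146.95] ((558.7130737304688, 48.49053192138672), (103.79573059082031, 112.79581451416016), 82.76859283447266)
side10 [(np.int64(11), np.float64(258.8)), (np.int64(11), np.float64(254.9)), (np.int64(0), None)] pan [558.06  46.97 146.76] ((558.8369140625, 48.484039306640625), (104.90447235107422, 112.81901550292969), 81.71942138671875)
side11 [(np.int64(11), np.float64(258.1)), (np.int64(10), np.float64(255.8)), (np.int64(0), None)] pan [557.98  47.03 146.53] ((559.1286010742188, 47.122337341308594), (103.88097381591797, 112.9272689819336), 82.12598419189453)
```

View pics/c_side11.png

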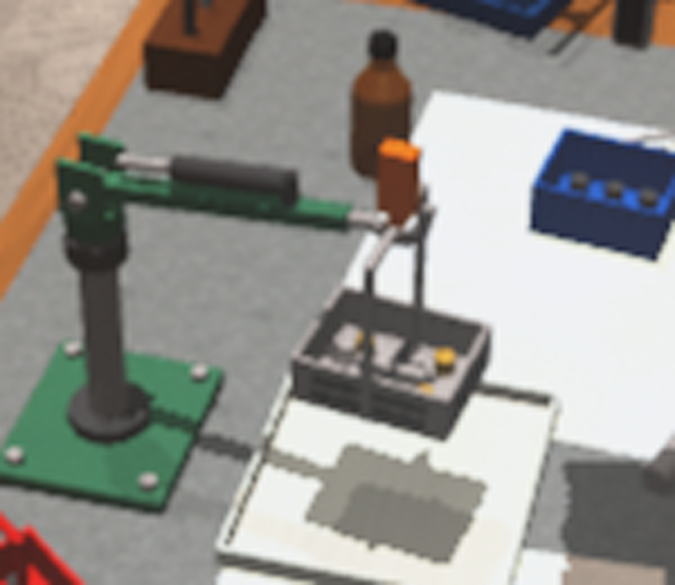

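View pics/top11.png

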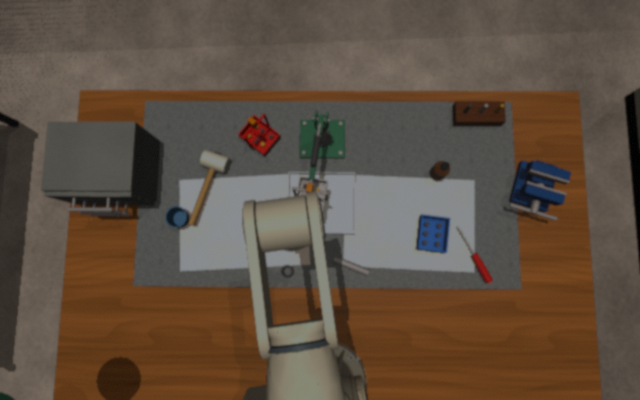

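View pics/side11.png

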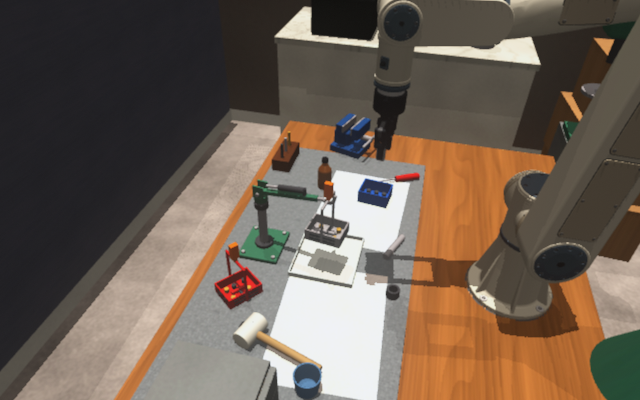

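The basket hangs level and still over the tray, with its grip at side (329,190). The gripper is clear, and the other items haven't moved. I'll hand it in now.

```bash
python3 -c "
from h import *
print(r.sign_off());"
```

```text
the job is handed in; nothing more can be done
None
```

The steel basket now hangs by its crossbar in the green arm's hook, level over the drip tray, and I handed the job in at about 24 s of the 56 s allowed.

- **Lift and hang:** I gripped the basket by its orange block; it weighs about 2.9 N. I passed its window over the hook tip from outside and lowered it with the arm along its arc.
- **Release:** I let go once the averaged vertical wrist force was 0.04 ± 0.07 N, opening the fingers a crack first, then fully. The hook had sunk about 30 mm by then.
- **Last checks:** From just after the fingers first opened until handing in, the basket's measured height changed by about 0.4 mm, within noise. The bystanders look unmoved in both views by eye; I did not measure them.
- **What disagreed:**
  - The two cameras differed by 3 to 5 mm in y, which I reconciled against the tool position.
  - About 1 N of sideways force remained in the hook just before release. It caused no visible movement.

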